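# Set the flask on the dosing stand and hold the telescoping boom out at its mark

## Task

Stand the amber flask upright and centred on the small round raised seat of the dosing stand, lowering it onto the seat without dropping it, and let go of it. Then pinch the black grip of the telescoping boom so that the red lock button on its side is pressed fully in, pull the boom out until its black pointer is in line with the red mark on the scale, and finish while still holding it there, button pressed: the boom springs back home when let go. Leave the flask standing on its seat, do not shift the seat, and do not disturb the clear flask, the beaker or the small jar.

Things in the scene. Friction and masses are not known exactly. Their poses are not given: they have to be found in the camera images.
- flask: amber glass conical flask, 85 mm high, 70 g; foot 52 mm across (straight for 8 mm, then a cone up to 50 mm height), neck a straight open tube 25 mm across from 50 mm to 85 mm height. Origin: centre of the underside, z up. Starts on the table to the robot's left; grasp the neck from above, TCP about 73 mm above the underside
- stand: fixed white dosing stand. Origin: on the table under the boom's line. +y: the way the boom extends; +x: the side of scale, pointer and red button. Base plate x +-90, y -220 to +180, 12 mm thick; column with blue clamp x +-25, y -210 to -140, up to 191 mm high; outer tube 30 mm thick, axis 173 mm high, y -305 to -101. Yellow scale strip, black ticks each 10 mm, on the plate at x = 53 to 85
- seat_top (a point): centre of the top face of the raised seat, a white disc 40 mm across, 6 mm thick, its top 56 mm above the table, on a 20 mm post and a grey foot 52 x 46 mm; it stands on the boom's line (stand x = 0), straight under where the nozzle will be. Axes as the stand's
- seat (a joint): position of the seat's carriage along the base plate, 0 to 0.06 m; differs from run to run, clamped stiff (over 20 N to shift it) and to be left where it is
- mark (a point): top of the red mark, a red bar 4 mm wide (along y) lying across the yellow scale; fixed to the seat's carriage at the seat's own y, 65 mm to +x of it, 18 mm above the table. Axes as the stand's
- pointer (a point): lower tip of the boom's black pointer, a flat 10 mm (x) by 3 mm (y) blade that hangs from a 5 mm bar at the front of the boom, 65 mm to +x of the boom's line, 22 mm above the table, at the same stand y as the nozzle; passes 4 mm above the red mark
- nozzle (a point): tip of the nozzle under the boom's front end, 148 mm above the table (7 mm above the rim of the seated flask); the boom is a 14 mm square bar, 166 to 180 mm high, with a 20 mm white end block up to 183 mm
- grip_point (a point): centre of the black grip block, level with the button's axis, 206 mm above the table: put the TCP here from above, fingers closing along the stand's x. The block is fixed on the boom, 22 mm thick (x), 32 mm long (y), from 180 to 225 mm above the table, its centre 45 mm behind the nozzle. Axes as the stand's
- lock (a joint): red lock button, an 18 mm disc on the grip's +x face, centred 206 mm above the table; it stands 6.5 mm proud at 0 and goes in 0.006 m (to about flush). Spring: about 4.5 N to start, 10 N fully in. It must be in more than 0.004 m for the boom to be free of its latch at home; a grip of 40 N on the block presses it fully in and holds for pulling
- boom (a joint): how far the boom is extended, 0 (home, latched) to 0.17 m. A return spring pulls it home with about 5 N at 0 and 7 N at full reach. The pointer reaches the mark at 0.09 to 0.15 m depending on the seat (0.09 + joint seat)
- clear_flask: bystander: colourless flask, same shape as the amber one, on the table to the left; leave it alone
- beaker: bystander: white beaker, 48 mm across, 60 mm high, on the table to the left; leave it alone
- weigh_jar: bystander: small glass jar with blue cap, 42 mm across, 50 mm high, on the table to the left; leave it alone
Not all that is in view belongs to the job. Of the things shaped like the flask, the amber one is meant.

How it is judged:
By the outcome, as a careful person would: the job done as asked, in the order asked, and still so for the second after the job is handed in, while the arm keeps its last pose, push and grip.
It also fails if it takes over 64 s, if anything falls off the work surface, if the arm or the gripper's body presses on something with over 40 N, if the wrist force passes 120 N, or if a joint passes its speed limit or range.

## Robot

A 6-joint arm with a two-finger parallel gripper is mounted at the origin on the work surface. World frame = base frame: x ahead of the robot, y to its left, z up, the work surface at z = 0. Lengths are in mm, angles in rad, forces in N, time in s.
With the tool pointing down it reaches from about 250 to 800 mm from the base axis. Payload 3.9 kg.
Tool frame: the origin (TCP) lies between the finger pads, 19 mm behind the fingertips; this is the grasp point; z points along the fingers, y is the direction in which the jaws open and shut (so a half turn about z gives the same grasp; the last joint's range is limited). The gripper opens to 85 mm and grips with 20 to 120 N. Pads are 22 mm wide; open, the fingers measure 114 mm over their backs; the gripper's body (76 mm by 85 mm) begins 54 mm behind the grasp point. The pads swing forward as they close: fully open they stand 13 mm farther back than shut.
Start: joints at [1.134, 0.26, -0.138, 1.173, 0, 1.571], TCP at [222.091, 475.7, 250.004] pointing down, gripper open.
Joint ranges: [-2.78, 2.78], [-0.83, 1.72], [-1.28, 1.37], [-1.9, 2.12], [-1.57, 1.48], [-3.14, 3.14]. Speed limits (rad/s): [2.57, 2.57, 3.14, 3.14, 3.14, 3.14].

## Interface

Orientations are given as a unit quaternion [x, y, z, w].
In Python, from workcell import r gives the robot as it stands.
- The arm moves only by the shell command python3 -m crank 'ROWS' [FORCE]. ROWS is JSON, a list of rows, each an object of numbers: "claw": the finger opening in cm, from 0 to 8.54; "tx", "ty", "tz": the shift along the tool's x, y, z in cm; "wx", "wy", "wz": the turn, a rotation vector about the tool's x, y, z in degrees. A call has exactly 5 rows; each row shifts and turns the pose as measured when the row begins, along the tool's axes as they then stand; what a row does not reach is not made up. A row lasts 1/10 s, in which the tool goes at most 50 mm and 8.59 degrees, less where a joint would pass 70% of its speed; a pose out of reach is approached as far as the arm can. A call with a gripper value outside its range is refused whole. The fingers move at their own pace and stop on an object; FORCE is the grip in N (left out, the last holds). Time passes only in rows, so rows that do not move let the fingers close, or fill a call up. It gives the time, the measured TCP pose, the force and the opening at its end, in the units of the state.
- r.observe(): the state, without advancing time (a new reading comes with each control period).
- r.grab_frame(name): name is "scene" or "top" or "wrist"; returns (picture, depth): 384x512x3 uint8, blue, green, red; 384x512 float32, mm along the optical axis (not along the pixel's ray), 0 where there is no reading.
- r.get_calibration(name): a dict with "fx", "fy", "cx", "cy" (pixels), "pose" (4x4, takes a point from camera to world coordinates). Camera axes: x right, y up, looking along -z (the intrinsics and any distortion apply to the point x, -y, -z); pixel columns grow to the right and rows downward; lengths in mm; the calibration is good to about 2 mm. A picture is of the moment at which its call begins: read the wrist's pose just before it. get_calibration takes no time and is no camera call; for the wrist camera it gives the pose at the moment of the call.
- r.hand_in(): hands the job in, once; it reports no verdict.
The state is a dict: "time_s": time; "joints": joint angles; "dq": joint speeds; "effort": joint torques, N m; "ee_pos": TCP position; "ee_rot": TCP orientation; "force": force on the tool from outside, world axes, zero at the start; "moment": the same for the moment, N m; "opening": finger opening in mm.
Only numpy, scipy, OpenCV 4.12 (cv2) and the standard library are available. Lean on these libraries where they do the work, as an engineer would, in place of code of your own. Each camera call takes 0.05 s, during which the arm holds its last target. There are 200 camera calls.

## Working session

There is one attempt and no reset: what is moved stays moved. The work goes in short steps, Python scripts to look and compute and a shell command to move; the robot and the scene stay as the last step left them, time stands still between calls to the robot, and variables do not carry over. Pictures are saved under pics/ and viewed, about 8 in all and at most 12, crops included, and the job is handed in when it is done.

```bash
mkdir -p pics; ls
cat > h.py <<'E'
import numpy as np, cv2
from scipy.spatial.transform import Rotation as R
from workcell import r
def grab(n):
    c=r.get_calibration(n); im,d=r.grab_frame(n); np.savez(f'/tmp/{n}.npz',im=im,d=d,pose=c['pose'],k=[c[k] for k in('fx','fy','cx','cy')]); return im,d,c
def load(n):
    z=np.load(f'/tmp/{n}.npz'); return z['im'],z['d'],z['pose'],z['k']
def w(n,u,v,z=None):
    """world point of pixel, by depth or on plane z"""
    im,d,P,k=load(n)
    ray=np.array([(u-k[2])/k[0],-(v-k[3])/k[1],-1.])
    o=P[:3,3]; dr=P[:3,:3]@ray
    t=d[int(round(v)),int(round(u))] if z is None else (z-o[2])/dr[2]
    return o+t*dr
def proj(n,p):
    im,d,P,k=load(n); q=P[:3,:3].T@(np.array(p)-P[:3,3]); return k[2]+k[0]*q[0]/-q[2],k[3]+k[1]*-q[1]/-q[2]
def rel(p,yaw=None):
    """shift in tool axes (cm) to world point p; tool-down error & yaw of tool y"""
    s=r.observe(); M=R.from_quat(s['ee_rot']).as_matrix()
    print('t',s['time_s'],'pos',np.round(s['ee_pos'],1),'F',np.round(s['force'],1),'open',round(s['opening'],1))
    print('M',np.round(M,3).tolist())
    if p is not None: print('shift cm',np.round(M.T@(np.array(p)-s['ee_pos'])/10,2))
E
python3 - <<'E'
from h import *
for n in('scene','top'):
    im,d,c=grab(n); cv2.imwrite(f'pics/{n}0.png',cv2.resize(im,None,fx=1.5,fy=1.5)); print(n,c)
rel(None)
print(r.get_calibration('wrist'))
E
```

```text
pics
scene {'fx': 441.0539595327973, 'fy': 441.0539595327973, 'cx': 254.9470124462634, 'cy': 194.27667260479174, 'pose': array([[ 8.66598708e-01, -2.66405969e-01,  4.21941392e-01,
         8.79507639e+02],
       [ 4.98999955e-01,  4.66702773e-01, -7.30196937e-01,
        -5.82557046e+02],
       [-2.39239484e-03,  8.43336458e-01,  5.37380587e-01,
         6.41034569e+02],
       [ 0.00000000e+00,  0.00000000e+00,  0.00000000e+00,
         1.00000000e+00]])}
top {'fx': 407.4291998909133, 'fy': 407.4291998909133, 'cx': 254.20643968150998, 'cy': 187.91218978028465, 'pose': array([[ 2.59779378e-02,  9.93413216e-01, -1.11603445e-01,
         3.68211683e+02],
       [-9.99604172e-01,  2.46078672e-02, -1.36364477e-02,
         1.02856940e+02],
       [-1.08003047e-02,  1.11913516e-01,  9.93659257e-01,
         1.08110985e+03],
       [ 0.00000000e+00,  0.00000000e+00,  0.00000000e+00,
         1.00000000e+00]])}
t 0.1 pos [221.9 475.2 249.2] F [ 0.6 -0.  -0.7] open 85.2
M [[-0.906, 0.423, -0.001], [0.423, 0.906, -0.002], [0.0, -0.002, -1.0]]
{'fx': 307.4058604297687, 'fy': 307.4058604297687, 'cx': 259.3807740112796, 'cy': 191.00519785727587, 'pose': array([[ 4.21893892e-01, -8.64968430e-01, -2.71726256e-01,
         1.51486950e+02],
       [ 9.06641786e-01,  4.01674539e-01,  1.29066793e-01,
         5.08189792e+02],
       [-2.49318291e-03, -3.00810870e-01,  9.53680557e-01,
         3.72828033e+02],
       [ 0.00000000e+00,  0.00000000e+00,  0.00000000e+00,
         1.00000000e+00]])}
```

View pics/top0.png

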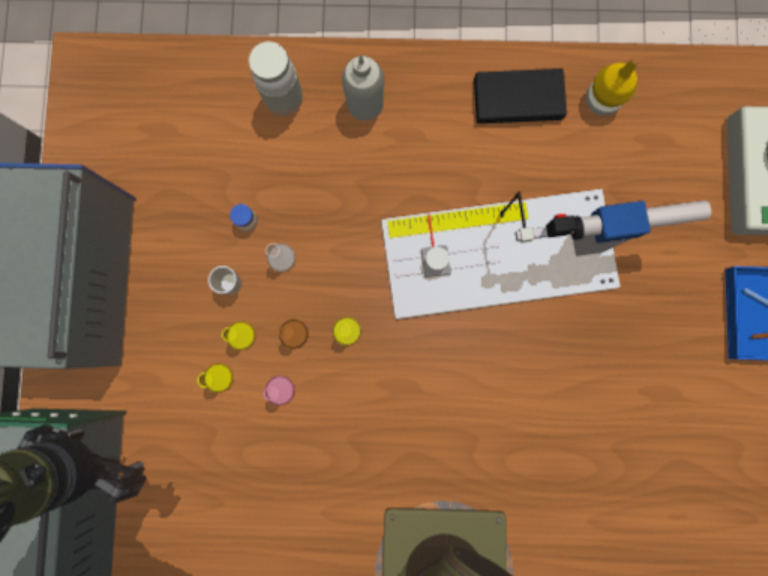

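View pics/scene0.png

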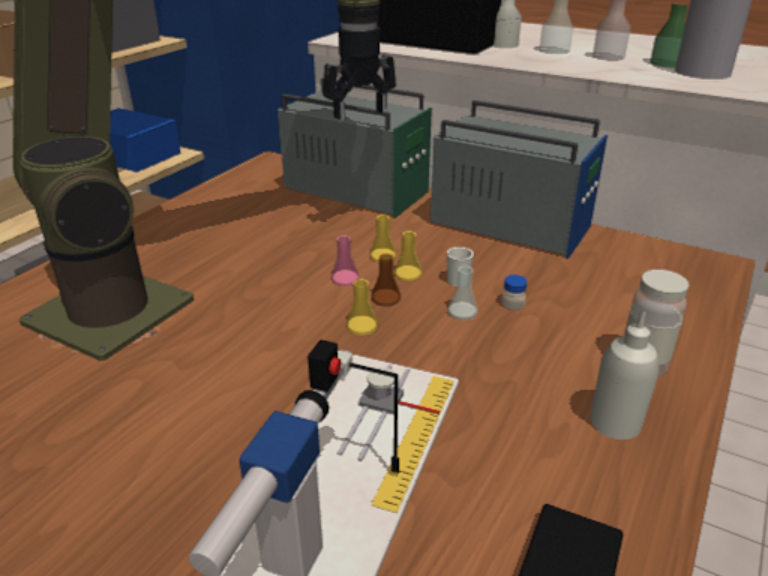

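Candidates for the flask (pixels in the enlarged top picture): brown-amber (293,333), yellow (240,335), (346,331), (218,378), pink (280,390), clear (280,257). I choose the brown-amber one. The boom runs from right to left, which is +y. The seat is at (436,257), the red mark at (431,232) and the grip at (566,226).

Run:
```python
from h import *
im,d,P,k=load('top')
a=cv2.resize(im[195:275,130:250],None,fx=5,fy=5,interpolation=cv2.INTER_CUBIC)
b=cv2.resize(im[120:215,250:415],None,fx=4.8,fy=4.8,interpolation=cv2.INTER_CUBIC)
c=np.zeros((a.shape[0]*0+400+0,600,3),np.uint8); c[:]=a
cv2.imwrite('pics/a.png',a); cv2.imwrite('pics/b.png',b)
# object surface points
for name,(u,v) in dict(amber=(195,222),seat=(291,171),mark=(287,153)).items(): print(name,w('top',u,v).round(1))
# plate corners (enlarged px /1.5)
for u,v in [(382,219),(602,190),(620,288),(397,318)]: print(w('top',u/1.5,v/1.5,12).round(1))
# seat top by depth mask
im,d,P,k=load('top')
vs,us=np.mgrid[155:190,275:308]; pts=np.array([w('top',u,v) for u,v in zip(us.ravel(),vs.ravel())])
m=abs(pts[:,2]-56)<5; print('seat',m.sum(),pts[m].mean(0),(pts[m].max(0)+pts[m].min(0))/2)
```

```text
amber [392.8 259.   84.3]
seat [529.   24.5  55.5]
mark [582.4  33.1  19.8]
[601.  119.2  12. ]
[ 662.9 -271.7   12. ]
[ 487.8 -300.6   12. ]
[425.4  88.5  12. ]
seat 189 [527.97069493  23.51861483  55.23852749] [528.04711652  23.26615426  55.77364581]
```

View pics/a.png

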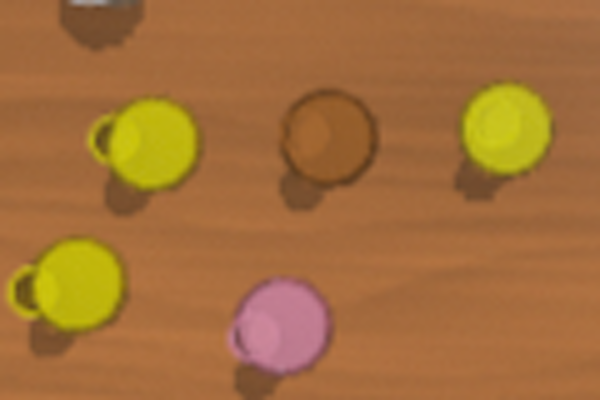

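View pics/b.png

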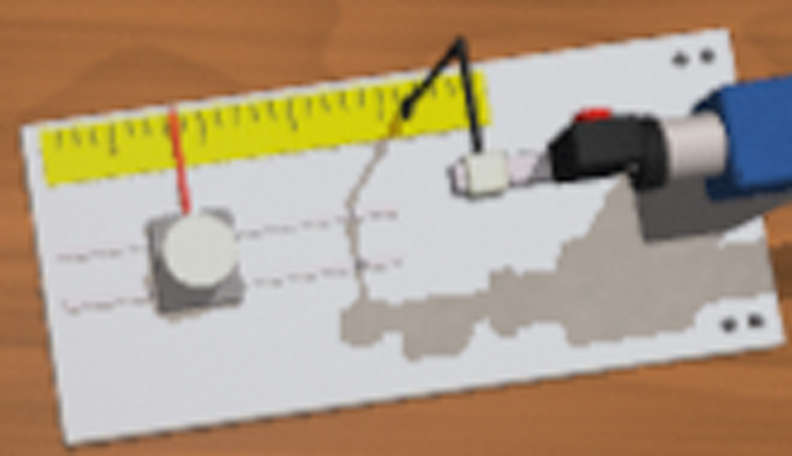

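The close crop of the top view shows a brown-amber flask with its foot circle at crop (329,138), which is pixel (195.8,222.6). Its neighbours are plainly yellow or pink. The stand crop shows the seat disc at crop (200,250), the mark bar running from (173,108) to (186,212), and the grip at about (600,145) with its red button on the +x side. First I turn the jaws to the stand's x axis.

```bash
python3 -m crank '[{"wz":8.5,"claw":6},{"wz":8.5,"claw":6},{"wz":8.5,"claw":6},{"wz":8.5,"claw":6},{"wz":8.5,"claw":6}]' 40
python3 - <<'E'
from h import *
p=w('top',195.8,222.6,7); print(p)
rel([p[0],p[1],210])
E
```

```text
[393.19957775 268.8980436    7.        ]
t 0.1 pos [221.9 475.2 249.2] F [ 0.6 -0.  -0.7] open 85.2
M [[-0.906, 0.423, -0.001], [0.423, 0.906, -0.002], [0.0, -0.002, -1.0]]
shift cm [-24.25 -11.44   3.94]invalid input
```

```bash
python3 -m crank '[{"claw":6,"tx":0,"ty":0,"tz":0,"wx":0,"wy":0,"wz":8.5},{"claw":6,"tx":0,"ty":0,"tz":0,"wx":0,"wy":0,"wz":8.5},{"claw":6,"tx":0,"ty":0,"tz":0,"wx":0,"wy":0,"wz":8.5},{"claw":6,"tx":0,"ty":0,"tz":0,"wx":0,"wy":0,"wz":8.5},{"claw":6,"tx":0,"ty":0,"tz":0,"wx":0,"wy":0,"wz":8.5}]' 40
python3 - <<'E'
from h import *
rel([393,269,200])
E
```

```text
time_s: 0.6
ee_pos: [221.0, 473.4, 246.5]
ee_rot: [0.561, 0.828, -0.004, 0.001]
force: [-0.3, -0.8, 0.2]
opening: 60.2
t 0.6 pos [221.  473.4 246.5] F [-0.3 -0.8  0.2] open 60.2
M [[-0.37, 0.929, -0.003], [0.929, 0.37, -0.007], [-0.005, -0.006, -1.0]]
shift cm [-25.33   8.44   4.74]
```

```bash
python3 -m crank '[{"claw":6,"tx":-4.7,"ty":1.6,"tz":0.5,"wx":0,"wy":0,"wz":0},{"claw":6,"tx":-4.7,"ty":1.6,"tz":0.5,"wx":0,"wy":0,"wz":0},{"claw":6,"tx":-4.7,"ty":1.6,"tz":0.5,"wx":0,"wy":0,"wz":0},{"claw":6,"tx":-4.7,"ty":1.6,"tz":0.5,"wx":0,"wy":0,"wz":6},{"claw":6,"tx":-2,"ty":0.5,"tz":0.5,"wx":0,"wy":0,"wz":6.5}]' 40
python3 - <<'E'
from h import *
rel([393,269,180])
E
```

```text
time_s: 1.1
ee_pos: [361.7, 304.0, 219.7]
ee_rot: [0.648, 0.762, -0.004, 0.001]
force: [0.0, 1.1, -1.2]
opening: 60.0
t 1.1 pos [361.7 304.  219.7] F [ 0.   1.1 -1.2] open 60.0
M [[-0.161, 0.987, -0.003], [0.987, 0.161, -0.006], [-0.006, -0.004, -1.0]]
shift cm [-3.94  2.55  3.98]
```

```bash
python3 -m crank '[{"claw":6,"tx":-2,"ty":1.2,"tz":1,"wx":0,"wy":0,"wz":0},{"claw":6,"tx":-1.5,"ty":1,"tz":1,"wx":0,"wy":0,"wz":0},{"claw":6,"tx":-0.5,"ty":0.4,"tz":1,"wx":0,"wy":0,"wz":0},{"claw":6,"tx":0,"ty":0,"tz":0.5,"wx":0,"wy":0,"wz":0},{"claw":6,"tx":0,"ty":0,"tz":0,"wx":0,"wy":0,"wz":0}]' 40
python3 - <<'E'
from h import *
rel([393,269,73])
im,d,c=grab('wrist'); cv2.imwrite('pics/w1.png',cv2.resize(im,None,fx=1.5,fy=1.5)); print(proj('wrist',[393,269,85]),proj('wrist',[393,269,0]))
E
```

```text
time_s: 1.6
ee_pos: [394.4, 263.1, 181.3]
ee_rot: [0.651, 0.759, -0.006, -0.0]
force: [-0.7, -0.1, 0.1]
opening: 59.7
t 1.6 pos [394.4 263.1 181.3] F [-0.7 -0.1  0.1] open 59.7
M [[-0.152, 0.988, -0.008], [0.988, 0.152, -0.008], [-0.007, -0.009, -1.0]]
shift cm [ 0.68  0.05 10.83]
(np.float64(260.8285585518673), np.float64(192.41179514522815)) (np.float64(261.25403633241945), np.float64(166.20044673795022))
```

View pics/w1.png

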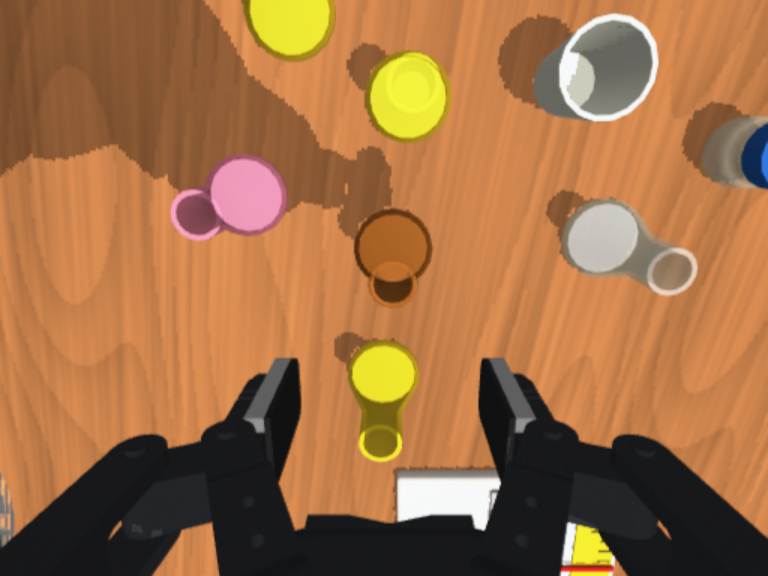

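The wrist view shows the amber rim centred at (393.5,284) and the foot at (393,247), both in 1.5x pixels. The rest of the cluster is well away from the jaws.

Run:
```python
from h import *
a=w('wrist',262.3,189.3,85);b=w('wrist',262,164.7,5);print(a,b)
m=(a+b)/2; rel([m[0],m[1],73])
```

```text
[393.70902352 271.59508581  85.        ] [393.33141313 271.8026784    5.        ]
t 1.65 pos [394.4 263.4 181.6] F [0.1 0.3 0.5] open 59.8
M [[-0.152, 0.988, -0.007], [0.988, 0.152, -0.008], [-0.007, -0.009, -1.0]]
shift cm [ 0.92  0.13 10.85]
```

```bash
python3 -m crank '[{"claw":6,"tx":0.5,"ty":0.1,"tz":2,"wx":0,"wy":0,"wz":0},{"claw":6,"tx":0.4,"ty":0,"tz":3,"wx":0,"wy":0,"wz":0},{"claw":6,"tx":0,"ty":0,"tz":2.5,"wx":0,"wy":0,"wz":0},{"claw":6,"tx":0,"ty":0,"tz":1.5,"wx":0,"wy":0,"wz":0},{"claw":6,"tx":0,"ty":0,"tz":0.5,"wx":0,"wy":0,"wz":0}]' 40
python3 - <<'E'
from h import *
rel([393.5,271,73])
E
```

```text
time_s: 2.15
ee_pos: [393.8, 278.8, 87.4]
ee_rot: [0.648, 0.762, -0.001, 0.0]
force: [0.0, -0.1, 0.3]
opening: 59.9
t 2.15 pos [393.8 278.8  87.4] F [ 0.  -0.1  0.3] open 59.9
M [[-0.16, 0.987, -0.001], [0.987, 0.16, -0.002], [-0.002, -0.001, -1.0]]
shift cm [-0.76 -0.15  1.44]
```

```bash
python3 -m crank '[{"claw":6,"tx":-0.6,"ty":-0.1,"tz":0.4,"wx":0,"wy":0,"wz":0},{"claw":6,"tx":0,"ty":0,"tz":0.6,"wx":0,"wy":0,"wz":0},{"claw":6,"tx":0,"ty":0,"tz":0.3,"wx":0,"wy":0,"wz":0},{"claw":6,"tx":0,"ty":0,"tz":0,"wx":0,"wy":0,"wz":0},{"claw":6,"tx":0,"ty":0,"tz":0,"wx":0,"wy":0,"wz":0}]' 40
python3 - <<'E'
from h import *
rel([393.5,271,73])
E
```

```text
time_s: 2.65
ee_pos: [394.5, 274.4, 75.7]
ee_rot: [0.647, 0.763, 0.001, 0.001]
force: [-0.2, -0.4, 0.0]
opening: 59.8
t 2.65 pos [394.5 274.4  75.7] F [-0.2 -0.4  0. ] open 59.8
M [[-0.163, 0.987, 0.002], [0.987, 0.163, 0.001], [0.0, 0.002, -1.0]]
shift cm [-0.32 -0.15  0.27]
```

```bash
python3 -m crank '[{"claw":6,"tx":-0.3,"ty":-0.1,"tz":0.1,"wx":0,"wy":0,"wz":0},{"claw":4,"tx":0,"ty":0,"tz":0,"wx":0,"wy":0,"wz":0},{"claw":2,"tx":0,"ty":0,"tz":0,"wx":0,"wy":0,"wz":0},{"claw":1,"tx":0,"ty":0,"tz":0,"wx":0,"wy":0,"wz":0},{"claw":1,"tx":0,"ty":0,"tz":0,"wx":0,"wy":0,"wz":0}]' 40;python3 -m crank '[{"claw":1,"tx":0,"ty":0,"tz":0,"wx":0,"wy":0,"wz":0},{"claw":1,"tx":0,"ty":0,"tz":0,"wx":0,"wy":0,"wz":0},{"claw":1,"tx":0,"ty":0,"tz":0,"wx":0,"wy":0,"wz":0},{"claw":1,"tx":0,"ty":0,"tz":0,"wx":0,"wy":0,"wz":0},{"claw":1,"tx":0,"ty":0,"tz":0,"wx":0,"wy":0,"wz":0}]' 40
python3 - <<'E'
from h import *
rel([393.5,271,73])
im,d,c=grab('wrist'); print(im.shape)
E
```

```text
time_s: 3.15
ee_pos: [394.8, 271.3, 75.6]
ee_rot: [0.647, 0.762, 0.002, 0.001]
force: [-0.4, 0.7, -1.2]
opening: 23.6
time_s: 3.65
ee_pos: [394.8, 271.3, 75.6]
ee_rot: [0.647, 0.762, 0.002, 0.001]
force: [0.1, -0.3, -0.0]
opening: 23.9
t 3.65 pos [394.8 271.3  75.6] F [ 0.1 -0.3 -0. ] open 23.9
M [[-0.162, 0.987, 0.004], [0.987, 0.162, 0.002], [0.001, 0.004, -1.0]]
shift cm [-0.01 -0.13  0.26]
(384, 512, 3)
```

```bash
python3 -m crank '[{"claw":1,"tx":0,"ty":0,"tz":-1,"wx":0,"wy":0,"wz":0},{"claw":1,"tx":0,"ty":0,"tz":-3,"wx":0,"wy":0,"wz":0},{"claw":1,"tx":0,"ty":0,"tz":-4,"wx":0,"wy":0,"wz":0},{"claw":1,"tx":0,"ty":0,"tz":-4,"wx":0,"wy":0,"wz":0},{"claw":1,"tx":0,"ty":0,"tz":-1.5,"wx":0,"wy":0,"wz":0}]' 40
python3 - <<'E'
from h import *
rel([528,40,205])
E
```

```text
time_s: 4.2
ee_pos: [391.6, 269.4, 214.5]
ee_rot: [0.647, 0.762, -0.002, -0.0]
force: [0.3, 0.7, -1.1]
opening: 24.3
t 4.2 pos [391.6 269.4 214.5] F [ 0.3  0.7 -1.1] open 24.3
M [[-0.163, 0.987, -0.003], [0.987, 0.162, -0.003], [-0.002, -0.003, -1.0]]
shift cm [-24.85   9.74   0.97]
```

```bash
python3 -m crank '[{"claw":1,"tx":-2.5,"ty":1,"tz":0,"wx":0,"wy":0,"wz":0},{"claw":1,"tx":-4,"ty":1.6,"tz":0,"wx":0,"wy":0,"wz":0},{"claw":1,"tx":-4,"ty":1.6,"tz":0,"wx":0,"wy":0,"wz":0},{"claw":1,"tx":-4,"ty":1.6,"tz":0,"wx":0,"wy":0,"wz":0},{"claw":1,"tx":-4,"ty":1.6,"tz":0,"wx":0,"wy":0,"wz":0}]' 40
python3 - <<'E'
from h import *
rel([528,40,205])
E
```

```text
time_s: 4.7
ee_pos: [499.3, 100.1, 223.6]
ee_rot: [0.642, 0.766, 0.005, 0.002]
force: [0.8, -0.3, -1.3]
opening: 24.0
t 4.7 pos [499.3 100.1 223.6] F [ 0.8 -0.3 -1.3] open 24.0
M [[-0.174, 0.985, 0.009], [0.985, 0.174, 0.006], [0.004, 0.01, -1.0]]
shift cm [-6.43  1.76  1.86]
```

```bash
python3 -m crank '[{"claw":1,"tx":-3,"ty":0.8,"tz":0.6,"wx":0,"wy":0,"wz":0.5},{"claw":1,"tx":-1.5,"ty":0.4,"tz":0.6,"wx":0,"wy":0,"wz":0.4},{"claw":1,"tx":-0.5,"ty":0.2,"tz":0.4,"wx":0,"wy":0,"wz":0},{"claw":1,"tx":0,"ty":0,"tz":0,"wx":0,"wy":0,"wz":0},{"claw":1,"tx":0,"ty":0,"tz":0,"wx":0,"wy":0,"wz":0}]' 40
python3 - <<'E'
from h import *
rel([528,23.5,205])
im,d,c=grab('wrist'); cv2.imwrite('pics/w2.png',cv2.resize(im,None,fx=1.5,fy=1.5))
print(proj('wrist',[528,23.5,56]))
E
```

```text
time_s: 5.2
ee_pos: [525.1, 47.1, 210.2]
ee_rot: [0.652, 0.759, 0.007, 0.003]
force: [0.0, -0.1, -0.8]
opening: 23.8
t 5.2 pos [525.1  47.1 210.2] F [ 0.  -0.1 -0.8] open 23.8
M [[-0.151, 0.988, 0.013], [0.989, 0.151, 0.006], [0.004, 0.014, -1.0]]
shift cm [-2.38 -0.08  0.51]
(np.float64(257.03807511518517), np.float64(204.73566669435843))
```

View pics/w2.png

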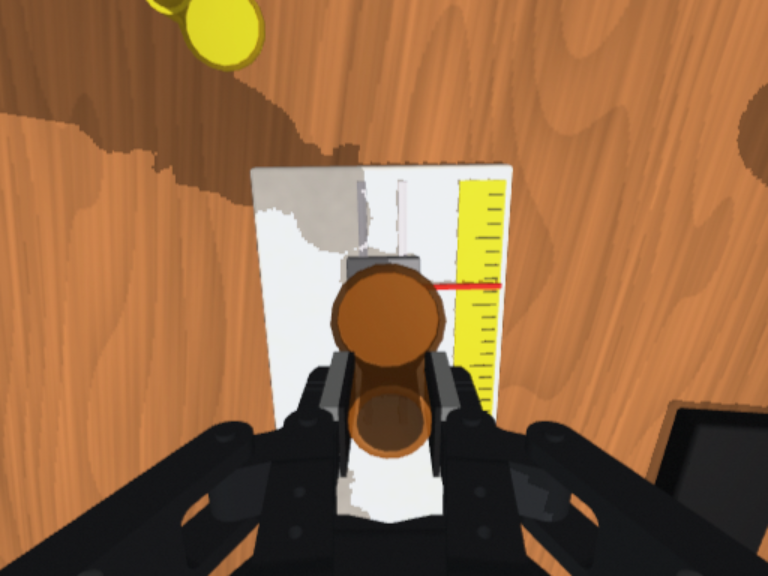

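The wrist view shows the held flask upright, foot at (388,316) and rim at (389,422). The mark bar runs from (436,287) to (500,285), and the plate's far corners are at (252,168) and (512,166).

Run:
```python
from h import *
W=lambda u,v,z:w('wrist',u/1.5,v/1.5,z)
a,b=W(252,168,12),W(512,166,12);ex=(b-a)/np.linalg.norm(b-a);ey=np.array([-ex[1],ex[0],0]);o=(a+b)/2-180*ey
print('yaw',np.degrees(np.arctan2(ex[1],ex[0])),'width',np.linalg.norm(b-a),'origin',o)
L,Rr=W(436,287,18),W(500,285,18);print('mark ends in stand',[((p-o)@ex,(p-o)@ey) for p in(L,Rr)],(L+Rr)/2)
ym=((L+Rr)/2-o)@ey; s=o+ym*ey; print('seat est wrist',s,'ym',ym)
t=np.array([527.97,23.4,0])-o; print('seat top-cam in stand',t@ex,t@ey)
foot=W(388,316,138); rim=W(389,422,219.6); print('foot',foot,'rim',rim)
rel(None)
# mark in top cam
tm=[w('top',250+u/4.8,120+v/4.8,18) for u,v in((173,108),(186,212))]; print('top mark ends',[((p-o)@ex,(p-o)@ey) for p in tm])
```

```text
yaw 9.140101529994375 width 175.96428524970224 origin [542.042283   -70.62344888  12.        ]
mark ends in stand [(np.float64(37.62786651524127), np.float64(96.34488936697437)), (np.float64(83.73009270649945), np.float64(97.34392776318414))] [586.56716432  34.63011629  18.        ]
seat est wrist [526.65863363  24.99131359  12.        ] ym 96.84440856507925
seat top-cam in stand 1.0419370132801495 95.06499069640543
foot [524.77957361  48.67628595 138.        ] rim [524.31254902  47.47058045 219.6       ]
t 5.25 pos [525.1  47.3 210.2] F [-0.   0.4 -1. ] open 23.7
M [[-0.151, 0.988, 0.014], [0.988, 0.151, 0.006], [0.004, 0.014, -1.0]]
top mark ends [(np.float64(85.11857392610416), np.float64(94.33407375031575)), (np.float64(26.42543608845677), np.float64(95.52233462826418))]
```

```bash
python3 -m crank '[{"claw":1,"tx":-1.3,"ty":-0.1,"tz":0.5,"wx":0.5,"wy":-0.1,"wz":0},{"claw":1,"tx":-0.7,"ty":0,"tz":1,"wx":0.3,"wy":-0.1,"wz":0},{"claw":1,"tx":-0.2,"ty":0,"tz":1.5,"wx":0,"wy":0,"wz":0},{"claw":1,"tx":0,"ty":0,"tz":1,"wx":0,"wy":0,"wz":0},{"claw":1,"tx":0,"ty":0,"tz":0.5,"wx":0,"wy":0,"wz":0}]' 40
python3 - <<'E'
from h import *
rel([527.3,23.5,140])
E
```

```text
time_s: 5.75
ee_pos: [527.5, 25.9, 163.4]
ee_rot: [0.649, 0.76, 0.0, 0.0]
force: [-0.3, -0.1, -0.5]
opening: 24.0
t 5.75 pos [527.5  25.9 163.4] F [-0.3 -0.1 -0.5] open 24.0
M [[-0.156, 0.988, 0.001], [0.988, 0.156, -0.0], [-0.0, 0.001, -1.0]]
shift cm [-0.23 -0.06  2.34]
```

Level. I bring it to about 8 mm above the seat and look with the fixed cameras.

```bash
python3 -m crank '[{"claw":1,"tx":-0.2,"ty":-0.05,"tz":1,"wx":0,"wy":0,"wz":0},{"claw":1,"tx":0,"ty":0,"tz":1,"wx":0,"wy":0,"wz":0},{"claw":1,"tx":0,"ty":0,"tz":0.2,"wx":0,"wy":0,"wz":0},{"claw":1,"tx":0,"ty":0,"tz":0,"wx":0,"wy":0,"wz":0},{"claw":1,"tx":0,"ty":0,"tz":0,"wx":0,"wy":0,"wz":0}]' 40
python3 - <<'E'
from h import *
rel([527.3,23.5,132])
im,d,c=grab('scene'); 
u,v=proj('scene',[527.5,23.5,60]); print(u,v); u0,v0=int(u)-40,int(v)-35; print(u0,v0)
a=cv2.resize(im[v0:v0+60,u0:u0+80],None,fx=9,fy=9,interpolation=cv2.INTER_CUBIC); cv2.imwrite('pics/s2.png',a)
E
```

```text
time_s: 6.25
ee_pos: [526.5, 23.9, 138.3]
ee_rot: [0.649, 0.761, -0.001, -0.001]
force: [-0.8, -0.1, 0.2]
opening: 23.7
t 6.25 pos [526.5  23.9 138.3] F [-0.8 -0.1  0.2] open 23.7
M [[-0.157, 0.988, -0.002], [0.988, 0.157, -0.0], [-0.0, -0.002, -1.0]]
shift cm [-0.05  0.08  0.63]
254.3430929387619 249.63749279426733
214 214
```

View pics/s2.png

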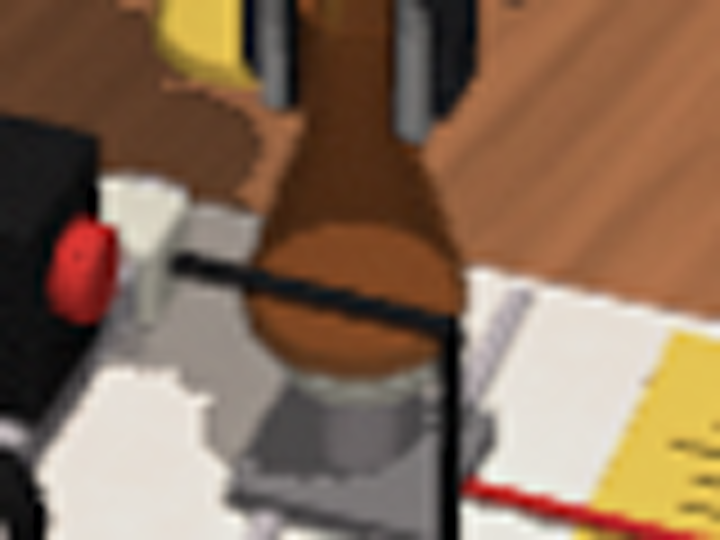

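The scene crop shows the flask foot spanning columns 245–466, centre 355. The post below spans about 325–415, so there may be a lateral offset of 2–3 mm. I check against the unobstructed first picture.

Run:
```python
from h import *
im0=cv2.imread('pics/scene0.png')
im0=cv2.resize(im0,(512,384),interpolation=cv2.INTER_AREA); im=load('scene')[0]
f=lambda i:cv2.resize(i[229:279,224:274],None,fx=8,fy=8,interpolation=cv2.INTER_CUBIC)
cv2.imwrite('pics/s3.png',np.hstack([f(im0),f(im)]))
print(proj('scene',[527.5,23.5,56]))
```

```text
(np.float64(254.34918804739416), np.float64(251.14925208897003))
```

View pics/s3.png

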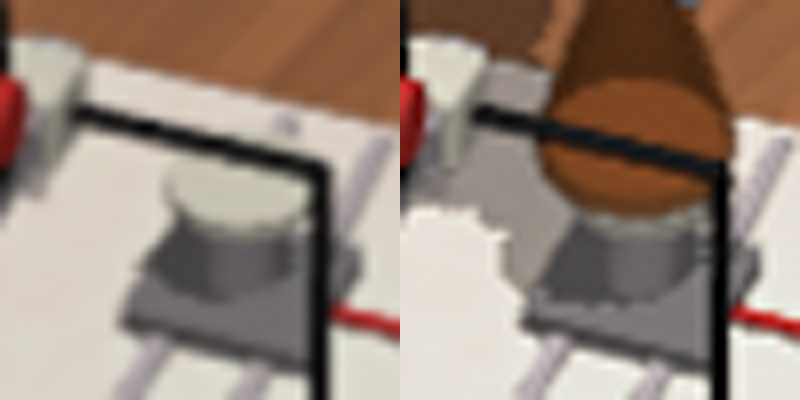

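The seat disc centre is at column 240 and the flask foot at 235.5, so the flask is about 1.3 mm short laterally. I correct that and descend gently.

```bash
python3 -m crank '[{"claw":1,"tx":0.02,"ty":0.1,"tz":0.1,"wx":0,"wy":0,"wz":0},{"claw":1,"tx":0,"ty":0,"tz":0.2,"wx":0,"wy":0,"wz":0},{"claw":1,"tx":0,"ty":0,"tz":0.1,"wx":0,"wy":0,"wz":0},{"claw":1,"tx":0,"ty":0,"tz":0.0,"wx":0,"wy":0,"wz":0},{"claw":1,"tx":0,"ty":0,"tz":0,"wx":0,"wy":0,"wz":0}]' 40
python3 - <<'E'
from h import *
rel([527.5,24.3,131.6])
E
```

```text
time_s: 6.8
ee_pos: [528.8, 24.4, 135.5]
ee_rot: [0.649, 0.761, 0.0, 0.001]
force: [0.7, -0.3, -1.2]
opening: 23.5
t 6.8 pos [528.8  24.4 135.5] F [ 0.7 -0.3 -1.2] open 23.5
M [[-0.157, 0.988, 0.002], [0.988, 0.157, -0.0], [-0.0, 0.001, -1.0]]
shift cm [ 0.01 -0.13  0.39]
```

```bash
python3 -m crank '[{"claw":1,"tx":0,"ty":-0.08,"tz":0.1,"wx":0,"wy":0,"wz":0},{"claw":1,"tx":0,"ty":0,"tz":0.1,"wx":0,"wy":0,"wz":0},{"claw":1,"tx":0,"ty":0,"tz":0.05,"wx":0,"wy":0,"wz":0},{"claw":1,"tx":0,"ty":0,"tz":0.0,"wx":0,"wy":0,"wz":0},{"claw":1,"tx":0,"ty":0,"tz":0,"wx":0,"wy":0,"wz":0}]' 40
python3 - <<'E'
from h import *
rel([527.5,24.3,131.6])
E
```

```text
time_s: 7.3
ee_pos: [527.9, 24.3, 132.8]
ee_rot: [0.649, 0.761, 0.0, 0.001]
force: [0.2, 0.2, -0.5]
opening: 23.4
t 7.3 pos [527.9  24.3 132.8] F [ 0.2  0.2 -0.5] open 23.4
M [[-0.157, 0.988, 0.002], [0.988, 0.157, -0.0], [-0.0, 0.002, -1.0]]
shift cm [ 0.01 -0.04  0.12]
```

```bash
python3 -m crank '[{"claw":1,"tx":0,"ty":0,"tz":0.05,"wx":0,"wy":0,"wz":0},{"claw":1,"tx":0,"ty":0,"tz":0.05,"wx":0,"wy":0,"wz":0},{"claw":1,"tx":0,"ty":0,"tz":0.02,"wx":0,"wy":0,"wz":0},{"claw":1,"tx":0,"ty":0,"tz":0.0,"wx":0,"wy":0,"wz":0},{"claw":1,"tx":0,"ty":0,"tz":0,"wx":0,"wy":0,"wz":0}]' 40
```

```text
time_s: 7.8
ee_pos: [528.0, 24.3, 131.6]
ee_rot: [0.649, 0.761, 0.0, 0.001]
force: [-0.4, -0.6, -0.4]
opening: 23.4
```

```bash
python3 -m crank '[{"claw":1,"tx":0,"ty":0,"tz":0.03,"wx":0,"wy":0,"wz":0},{"claw":1,"tx":0,"ty":0,"tz":0.02,"wx":0,"wy":0,"wz":0},{"claw":1,"tx":0,"ty":0,"tz":0.0,"wx":0,"wy":0,"wz":0},{"claw":1,"tx":0,"ty":0,"tz":0.0,"wx":0,"wy":0,"wz":0},{"claw":1,"tx":0,"ty":0,"tz":0,"wx":0,"wy":0,"wz":0}]' 40
```

```text
time_s: 8.3
ee_pos: [528.0, 24.2, 131.6]
ee_rot: [0.649, 0.761, 0.001, 0.001]
force: [-0.1, -0.1, 0.6]
opening: 23.6
```

```bash
python3 -m crank '[{"claw":1,"tx":0,"ty":0,"tz":0.05,"wx":0,"wy":0,"wz":0},{"claw":1,"tx":0,"ty":0,"tz":0.03,"wx":0,"wy":0,"wz":0},{"claw":1,"tx":0,"ty":0,"tz":0.0,"wx":0,"wy":0,"wz":0},{"claw":1,"tx":0,"ty":0,"tz":0.0,"wx":0,"wy":0,"wz":0},{"claw":1,"tx":0,"ty":0,"tz":0,"wx":0,"wy":0,"wz":0}]' 40
```

```text
time_s: 8.8
ee_pos: [527.9, 24.2, 131.5]
ee_rot: [0.649, 0.761, 0.001, 0.001]
force: [-2.0, 0.3, 2.3]
opening: 23.9
```

Contact: z has stopped and there is +2 N upward. I release, then rise.

```bash
python3 -m crank '[{"claw":2.7,"tx":0,"ty":0,"tz":0,"wx":0,"wy":0,"wz":0},{"claw":3,"tx":0,"ty":0,"tz":0,"wx":0,"wy":0,"wz":0},{"claw":4,"tx":0,"ty":0,"tz":0,"wx":0,"wy":0,"wz":0},{"claw":5.5,"tx":0,"ty":0,"tz":0,"wx":0,"wy":0,"wz":0},{"claw":6,"tx":0,"ty":0,"tz":0,"wx":0,"wy":0,"wz":0}]' 40
python3 -m crank '[{"claw":6,"tx":0,"ty":0,"tz":-0.5,"wx":0,"wy":0,"wz":0},{"claw":6,"tx":0,"ty":0,"tz":-2,"wx":0,"wy":0,"wz":0},{"claw":6,"tx":0,"ty":0,"tz":-3,"wx":0,"wy":0,"wz":0},{"claw":6,"tx":0,"ty":0,"tz":-4,"wx":0,"wy":0,"wz":0},{"claw":6,"tx":0,"ty":0,"tz":-4,"wx":0,"wy":0,"wz":0}]' 40
python3 - <<'E'
from h import *
for n in('scene','top'): grab(n)
f=lambda i:cv2.resize(i[209:279,210:290],None,fx=5,fy=5,interpolation=cv2.INTER_CUBIC)
im=load('scene')[0];t=load('top')[0]
cv2.imwrite('pics/s4.png',np.hstack([f(im),cv2.resize(t[130:200,265:345],None,fx=5,fy=5,interpolation=cv2.INTER_CUBIC)]))
rel([528,24,280])
# grip block from initial top picture: grip centre guess pixel (566..)
E
```

```text
time_s: 9.3
ee_pos: [528.3, 24.3, 130.9]
ee_rot: [0.649, 0.761, 0.001, 0.001]
force: [0.8, -0.5, 0.0]
opening: 59.8
time_s: 9.8
ee_pos: [523.5, 24.1, 264.7]
ee_rot: [0.649, 0.761, -0.004, -0.004]
force: [1.3, 0.5, -0.1]
opening: 60.0
t 9.9 pos [527.3  24.3 269.5] F [0.2 0.3 0.9] open 60.1
M [[-0.157, 0.988, 0.0], [0.988, 0.157, -0.0], [-0.0, 0.0, -1.0]]
shift cm [-0.04  0.06 -1.05]
```

View pics/s4.png

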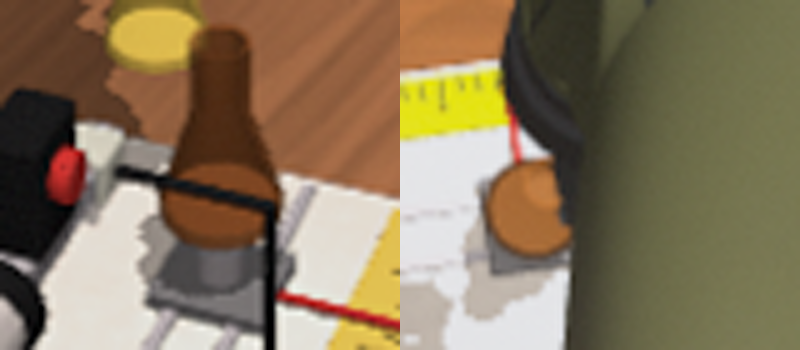

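The flask stands upright and centred: foot centre at pixel column 254.2, seat centre 254.0. Next I estimate the grip from the first top picture.

Run:
```python
from h import *
s=np.array([527.7,24.2,0]);ey=np.array([-.1585,.9874,0]);ex=np.array([.9874,.1585,0])
for n,u,v,z in(('button',593,114,206),('endblock',487,172,183)):
    p=w('top',250+u/4.8,120+v/4.8,z); print(n,p,(p-s)@ex,(p-s)@ey)
# scene: button centre (66,175) in 5x crop off (210,209)
u,v=210+66/5,209+175/5; p=w('scene',u,v,206); print('scene button',p,(p-s)@ex,(p-s)@ey, w('scene',u,v))
yb=(p-s)@ey
g=s+yb*ey; rel([g[0],g[1],290])
```

```text
button [ 569.85265629 -142.85332974  206.        ] 15.143580059925918 -171.6296538052091
endblock [546.50146207 -99.99744275 183.        ] -1.120731029168386 -125.6125867052515
scene button [ 566.94284405 -141.06867339  206.        ] 12.553299484286237 -169.4062788835065 [ 571.35870067 -147.30593805  212.14608655]
t 9.9 pos [527.3  24.3 269.5] F [0.2 0.3 0.9] open 60.1
M [[-0.157, 0.988, 0.0], [0.988, 0.157, -0.0], [-0.0, 0.0, -1.0]]
shift cm [-16.95   0.06  -2.05]
```

```bash
python3 -m crank '[{"claw":6,"tx":0,"ty":0,"tz":-2,"wx":0,"wy":0,"wz":0},{"claw":6,"tx":-2,"ty":0,"tz":-1,"wx":0,"wy":0,"wz":0},{"claw":6,"tx":-4,"ty":0,"tz":-0.5,"wx":0,"wy":0,"wz":0},{"claw":6,"tx":-4,"ty":0,"tz":0,"wx":0,"wy":0,"wz":0},{"claw":6,"tx":-4,"ty":0,"tz":0,"wx":0,"wy":0,"wz":0}]' 40
python3 - <<'E'
from h import *
rel([554.7,-144.5,285])
E
```

```text
time_s: 10.4
ee_pos: [550.6, -113.1, 308.1]
ee_rot: [0.645, 0.764, 0.002, 0.002]
force: [0.4, 0.4, -0.8]
opening: 60.0
t 10.4 pos [ 550.6 -113.1  308.1] F [ 0.4  0.4 -0.8] open 60.0
M [[-0.167, 0.986, 0.005], [0.986, 0.167, 0.001], [0.0, 0.005, -1.0]]
shift cm [-3.16 -0.13  2.31]
```

```bash
python3 -m crank '[{"claw":6,"tx":-1.5,"ty":-0.1,"tz":0.8,"wx":0,"wy":0,"wz":0.4},{"claw":6,"tx":-1,"ty":0,"tz":0.8,"wx":0,"wy":0,"wz":0},{"claw":6,"tx":-0.2,"ty":0,"tz":0.4,"wx":0,"wy":0,"wz":0},{"claw":6,"tx":0,"ty":0,"tz":0,"wx":0,"wy":0,"wz":0},{"claw":6,"tx":0,"ty":0,"tz":0,"wx":0,"wy":0,"wz":0}]' 40
python3 - <<'E'
from h import *
rel([554.7,-144.5,206])
im,d,c=grab('wrist'); cv2.imwrite('pics/w5.png',cv2.resize(im,None,fx=1.5,fy=1.5)); 
print(np.array(proj('wrist',[554.7,-144.5,225]))*1.5)
E
```

```text
time_s: 10.9
ee_pos: [553.4, -142.9, 284.8]
ee_rot: [0.65, 0.76, 0.002, 0.0]
force: [0.5, -0.3, -0.1]
opening: 60.3
t 10.9 pos [ 553.4 -142.9  284.8] F [ 0.5 -0.3 -0.1] open 60.3
M [[-0.156, 0.988, 0.002], [0.988, 0.156, 0.003], [0.002, 0.003, -1.0]]
shift cm [-0.19  0.08  7.88]
[392.52397869 333.43286681]
```

View pics/w5.png

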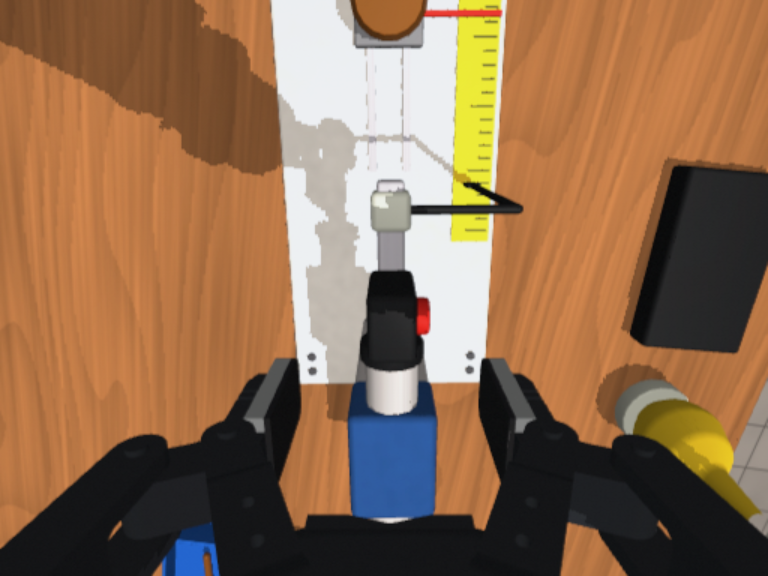

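The wrist view shows the grip block at (392,320), its red button at (423,316) on the +x side, the pointer tip near (466,184) and the mark at row 13.

Run:
```python
from h import *
s=np.array([527.7,24.2,0]);ey=np.array([-.1585,.9874,0]);ex=np.array([.9874,.1585,0])
W=lambda u,v,z:w('wrist',u/1.5,v/1.5,z)
p=W(424,316,206);print('button',p,(p-s)@ex,(p-s)@ey)
p=W(391,198,183);print('endblock top front?',p,(p-s)@ex,(p-s)@ey)
for dx in(-11,11):
  for dy in(-16,16):
    for z in(180,225):
      q=s+dx*ex+(-170.5+dy)*ey+[0,0,z]; print(dx,dy,z,np.round(np.array(proj('wrist',q))*1.5))
g=s-170.5*ey;rel([g[0],g[1],206])
im,d,P,k=load('wrist')
for v in range(180,232,4): print(v*1.5,w('wrist',261,v).round(0),round((w('wrist',261,v)-s)@ey,1))
```

```text
button [ 569.37496216 -141.4574407   206.        ] 14.893153282641492 -170.17563845393298
endblock top front? [545.93737873 -92.34280888 183.        ] -0.4644474543789395 -117.96499401630263
-11 -16 180 [371. 327.]
-11 -16 225 [368. 366.]
-11 16 180 [370. 269.]
-11 16 225 [367. 298.]
11 -16 180 [412. 327.]
11 -16 225 [418. 366.]
11 16 180 [413. 269.]
11 16 225 [419. 297.]
t 10.95 pos [ 553.4 -142.8  284.9] F [0.5 0.2 0.3] open 59.9
M [[-0.156, 0.988, 0.002], [0.988, 0.156, 0.003], [0.002, 0.003, -1.0]]
shift cm [-0.17  0.09  7.89]
270.0 [ 552. -129.  180.] -154.8
276.0 [ 552. -128.  193.] -154.4
282.0 [ 552. -128.  204.] -154.1
288.0 [ 552. -128.  212.] -154.4
294.0 [ 552. -128.  221.] -154.2
300.0 [ 552. -130.  225.] -155.7
306.0 [ 552. -132.  225.] -158.2
312.0 [ 553. -135.  225.] -161.0
318.0 [ 553. -137.  226.] -163.5
324.0 [ 554. -140.  225.] -166.7
330.0 [ 554. -143.  225.] -169.4
336.0 [ 554. -146.  224.] -172.3
342.0 [ 555. -149.  224.] -175.3
```

```bash
python3 -m crank '[{"claw":6,"tx":-0.1,"ty":0.1,"tz":1.5,"wx":0,"wy":0,"wz":0},{"claw":6,"tx":0,"ty":0,"tz":2.2,"wx":0,"wy":0,"wz":0},{"claw":6,"tx":0,"ty":0,"tz":2,"wx":0,"wy":0,"wz":0},{"claw":6,"tx":0,"ty":0,"tz":0.8,"wx":0,"wy":0,"wz":0},{"claw":6,"tx":0,"ty":0,"tz":0,"wx":0,"wy":0,"wz":0}]' 40
python3 - <<'E'
from h import *
rel([554.7,-144,206])
E
```

```text
time_s: 11.45
ee_pos: [556.3, -138.4, 221.0]
ee_rot: [0.647, 0.763, 0.003, 0.002]
force: [-0.3, 0.0, 0.3]
opening: 60.2
t 11.45 pos [ 556.3 -138.4  221. ] F [-0.3  0.   0.3] open 60.2
M [[-0.164, 0.986, 0.008], [0.987, 0.164, 0.003], [0.001, 0.008, -1.0]]
shift cm [-0.52 -0.26  1.49]
```

```bash
python3 -m crank '[{"claw":6,"tx":-0.4,"ty":-0.2,"tz":0.3,"wx":0.4,"wy":0,"wz":0.4},{"claw":6,"tx":0,"ty":0,"tz":0.6,"wx":0,"wy":0,"wz":0},{"claw":6,"tx":0,"ty":0,"tz":0.4,"wx":0,"wy":0,"wz":0},{"claw":6,"tx":0,"ty":0,"tz":0,"wx":0,"wy":0,"wz":0},{"claw":6,"tx":0,"ty":0,"tz":0,"wx":0,"wy":0,"wz":0}]' 40
python3 - <<'E'
from h import *
rel([554.7,-144,206])
E
```

```text
time_s: 11.95
ee_pos: [556.8, -142.8, 210.1]
ee_rot: [0.649, 0.761, 0.002, 0.002]
force: [-0.1, -0.3, -0.4]
opening: 60.1
t 11.95 pos [ 556.8 -142.8  210.1] F [-0.1 -0.3 -0.4] open 60.1
M [[-0.157, 0.988, 0.005], [0.988, 0.157, 0.0], [-0.001, 0.005, -1.0]]
shift cm [-0.08 -0.23  0.41]
```

```bash
python3 -m crank '[{"claw":6,"tx":-0.1,"ty":-0.25,"tz":0.4,"wx":0,"wy":0,"wz":0},{"claw":6,"tx":0,"ty":0,"tz":0,"wx":0,"wy":0,"wz":0},{"claw":4,"tx":0,"ty":0,"tz":0,"wx":0,"wy":0,"wz":0},{"claw":3,"tx":0,"ty":0,"tz":0,"wx":0,"wy":0,"wz":0},{"claw":2,"tx":0,"ty":0,"tz":0,"wx":0,"wy":0,"wz":0}]' 45
python3 -m crank '[{"claw":1,"tx":0,"ty":0,"tz":0,"wx":0,"wy":0,"wz":0},{"claw":1,"tx":0,"ty":0,"tz":0,"wx":0,"wy":0,"wz":0},{"claw":1,"tx":0,"ty":0,"tz":0,"wx":0,"wy":0,"wz":0},{"claw":1,"tx":0,"ty":0,"tz":0,"wx":0,"wy":0,"wz":0},{"claw":1,"tx":0,"ty":0,"tz":0,"wx":0,"wy":0,"wz":0}]' 45
python3 - <<'E'
from h import *
rel([554.7,-144,206])
E
```

```text
time_s: 12.45
ee_pos: [555.0, -144.5, 207.4]
ee_rot: [0.649, 0.761, 0.002, 0.003]
force: [-1.0, -0.5, 1.9]
opening: 21.6
time_s: 12.95
ee_pos: [555.0, -144.5, 207.4]
ee_rot: [0.649, 0.761, 0.002, 0.003]
force: [0.4, -0.3, 0.5]
opening: 22.0
t 12.95 pos [ 555.  -144.5  207.4] F [ 0.4 -0.3  0.5] open 22.0
M [[-0.158, 0.987, 0.007], [0.987, 0.158, -0.0], [-0.001, 0.007, -1.0]]
shift cm [ 0.06 -0.02  0.14]
```

The opening is 22.0 mm, so the button is flush. I pull along the tool's +x.

```bash
python3 -m crank '[{"claw":1,"tx":0.5,"ty":0,"tz":0,"wx":0,"wy":0,"wz":0},{"claw":1,"tx":1.2,"ty":0,"tz":0,"wx":0,"wy":0,"wz":0},{"claw":1,"tx":1.5,"ty":0,"tz":0,"wx":0,"wy":0,"wz":0},{"claw":1,"tx":1.5,"ty":0,"tz":0,"wx":0,"wy":0,"wz":0},{"claw":1,"tx":1.2,"ty":0,"tz":0,"wx":0,"wy":0,"wz":0}]' 45
python3 - <<'E'
from h import *
s=np.array([555,-144.5,207.4]);g=s+125.3*np.array([-.1585,.9874,0]);print(g)
rel(g)
E
```

```text
time_s: 13.45
ee_pos: [546.8, -95.0, 207.4]
ee_rot: [0.651, 0.759, -0.005, 0.011]
force: [0.1, -7.2, 0.4]
opening: 21.4
[535.13995 -20.77878 207.4    ]
t 13.45 pos [546.8 -95.  207.4] F [ 0.1 -7.2  0.4] open 21.4
M [[-0.152, 0.988, 0.01], [0.988, 0.152, -0.021], [-0.023, 0.006, -1.0]]
shift cm [ 7.51 -0.03 -0.17]
```

```bash
python3 -m crank '[{"claw":1,"tx":1.2,"ty":0,"tz":0,"wx":0,"wy":0.3,"wz":0},{"claw":1,"tx":1.5,"ty":0,"tz":0,"wx":0,"wy":0.3,"wz":0},{"claw":1,"tx":1.5,"ty":0,"tz":0,"wx":0,"wy":0.3,"wz":0},{"claw":1,"tx":1.3,"ty":0,"tz":0,"wx":0,"wy":0.3,"wz":0},{"claw":1,"tx":0.8,"ty":0,"tz":0,"wx":0,"wy":0.3,"wz":0}]' 45
python3 - <<'E'
from h import *
rel([535.1,-20.8,207.4])
E
```

```text
time_s: 13.95
ee_pos: [537.7, -40.2, 207.4]
ee_rot: [0.652, 0.759, -0.004, 0.009]
force: [0.6, -6.8, -0.2]
opening: 21.3
t 13.95 pos [537.7 -40.2 207.4] F [ 0.6 -6.8 -0.2] open 21.3
M [[-0.151, 0.989, 0.009], [0.988, 0.151, -0.019], [-0.02, 0.006, -1.0]]
shift cm [ 1.95  0.03 -0.04]
```

```bash
python3 -m crank '[{"claw":1,"tx":0.8,"ty":0,"tz":0,"wx":0,"wy":0.3,"wz":0},{"claw":1,"tx":0.7,"ty":0,"tz":0,"wx":0,"wy":0.3,"wz":0},{"claw":1,"tx":0.4,"ty":0,"tz":0,"wx":0,"wy":0.3,"wz":0},{"claw":1,"tx":0.1,"ty":0,"tz":0,"wx":0,"wy":0,"wz":0},{"claw":1,"tx":0.1,"ty":0,"tz":0,"wx":0,"wy":0,"wz":0}]' 45
python3 - <<'E'
from h import *
rel([535.1,-20.8,207.4])
im,d,c=grab('wrist');grab('scene');grab('top')
print(np.array(proj('wrist',[595,32,20])),np.array(proj('scene',[595,32,20])),np.array(proj('top',[595,32,20])))
sc=load('scene')[0]; u,v=[int(q) for q in proj('scene',[592,32,20])]
a=cv2.resize(im,(512,384)); b=cv2.resize(sc[max(0,v-48):v+48,u-36:u+36],(288,384),interpolation=cv2.INTER_CUBIC)
print('scene crop origin',u-36,v-48,'x4')
cv2.imwrite('pics/w6.png',np.hstack([a,b]))
E
```

```text
time_s: 14.45
ee_pos: [535.5, -26.4, 207.4]
ee_rot: [0.651, 0.759, -0.006, 0.011]
force: [1.5, -5.5, 0.6]
opening: 21.8
t 14.45 pos [535.5 -26.4 207.4] F [ 1.5 -5.5  0.6] open 21.8
M [[-0.151, 0.988, 0.009], [0.988, 0.152, -0.024], [-0.025, 0.006, -1.0]]
shift cm [ 0.56  0.05 -0.01]
[327.81492801 119.33959426] [285.04816561 273.01963382] [287.51183742 148.33039293]
scene crop origin 247 224 x4
```

View pics/w6.png

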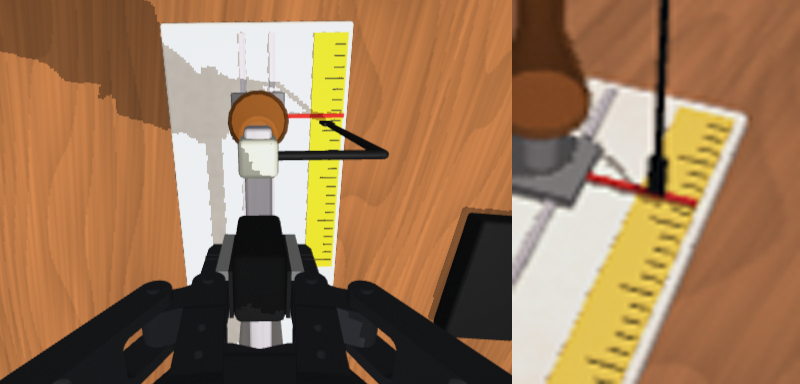

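The wrist view shows the pointer tip at (322,122) with the mark at row 116, and the scene view shows the tip just short of the bar. About 5 mm is left, so I continue and measure numerically.

```bash
python3 -m crank '[{"claw":1,"tx":0.4,"ty":0,"tz":0,"wx":0,"wy":0,"wz":0},{"claw":1,"tx":0.3,"ty":0,"tz":0,"wx":0,"wy":0,"wz":0},{"claw":1,"tx":0.1,"ty":0,"tz":0,"wx":0,"wy":0,"wz":0},{"claw":1,"tx":0.1,"ty":0,"tz":0,"wx":0,"wy":0,"wz":0},{"claw":1,"tx":0.1,"ty":0,"tz":0,"wx":0,"wy":0,"wz":0}]' 45
cat > m.py <<'E'
from h import *
rel([535.1,-20.8,207.4])
s=np.array([527.7,24.2,0]);ey=np.array([-.1585,.9874,0]);ex=np.array([.9874,.1585,0])
for n,pt in(('wrist',1),('scene',1),('top',1)):
    im,d,c=grab(n); 
    if n=='top': continue
    h=cv2.cvtColor(im,cv2.COLOR_BGR2HSV); u0,v0=[int(q) for q in proj(n,s+65*ex+[0,0,20])]
    win=np.zeros(im.shape[:2],bool); win[v0-25:v0+26,u0-25:u0+26]=1
    red=win&(h[...,1]>190)&((h[...,0]<6)|(h[...,0]>174))&(h[...,2]>120)
    blk=win&(im.max(2)<50)
    for nm,m,z in(('red',red,18),('blk',blk,22)):
        vs,us=np.nonzero(m); q=np.array([w(n,u,v,z) for u,v in zip(us,vs)])-s
        if len(q): 
            X,Y=q@ex,q@ey; print(n,nm,len(q),'x',X.min().round(1),X.max().round(1)); 
            if nm=='red':
                for k in np.unique((X//6)): print('   x',k*6+3,'y',Y[X//6==k].mean().round(1),(X//6==k).sum())
            else:
                o=np.argsort(Y if n=='scene' else -Y)[:14] if n!='scene' else np.argsort(-vs)[:14]; print([(us[i],vs[i],X[i].round(1),Y[i].round(1)) for i in o])
print([round((w('wrist',261,v)-s)@ey,1) for v in range(140,170,2)],[round(w('wrist',261,v)[2]) for v in range(140,170,2)])
E
python3 m.py
```

```text
time_s: 15.1
ee_pos: [535.0, -23.7, 207.4]
ee_rot: [0.652, 0.758, -0.012, 0.018]
force: [0.5, -5.0, -1.2]
opening: 21.7
t 15.1 pos [535.  -23.7 207.4] F [ 0.5 -5.  -1.2] open 21.7
M [[-0.149, 0.989, 0.012], [0.988, 0.15, -0.041], [-0.042, 0.006, -0.999]]
shift cm [ 0.28  0.05 -0.01]
wrist red 133 x 40.3 81.8
   x 39.0 y 0.8 6
   x 45.0 y 0.8 18
   x 51.0 y 0.7 18
   x 57.0 y 0.7 19
   x 63.0 y 0.6 19
   x 69.0 y 0.4 20
   x 75.0 y 1.1 17
   x 81.0 y 1.0 16
wrist blk 182 x 59.4 90.3
[(np.int64(320), np.int64(118), np.float64(59.4), np.float64(-1.8)), (np.int64(321), np.int64(118), np.float64(60.4), np.float64(-1.8)), (np.int64(322), np.int64(118), np.float64(61.4), np.float64(-1.8)), (np.int64(323), np.int64(118), np.float64(62.3), np.float64(-1.8)), (np.int64(324), np.int64(118), np.float64(63.3), np.float64(-1.8)), (np.int64(325), np.int64(118), np.float64(64.3), np.float64(-1.8)), (np.int64(326), np.int64(118), np.float64(65.3), np.float64(-1.8)), (np.int64(327), np.int64(118), np.float64(66.2), np.float64(-1.8)), (np.int64(328), np.int64(118), np.float64(67.2), np.float64(-1.9)), 
[... 1152 characters left out ...]
4(64.6), np.float64(6.4)), (np.int64(283), np.int64(269), np.float64(60.7), np.float64(5.0)), (np.int64(282), np.int64(268), np.float64(57.8), np.float64(7.1)), (np.int64(284), np.int64(268), np.float64(61.7), np.float64(8.6)), (np.int64(285), np.int64(268), np.float64(63.6), np.float64(9.3)), (np.int64(283), np.int64(268), np.float64(59.8), np.float64(7.9))]
[np.float64(7.0), np.float64(6.0), np.float64(5.2), np.float64(4.2), np.float64(3.4), np.float64(2.1), np.float64(1.5), np.float64(0.2), np.float64(-0.7), np.float64(-1.6), np.float64(-2.5), np.float64(-3.6), np.float64(-4.6), np.float64(-5.3), np.float64(-6.7)] [182, 182, 183, 183, 183, 182, 183, 182, 182, 183, 183, 183, 183, 184, 182]
```

```bash
python3 -m crank '[{"claw":1,"tx":0.3,"ty":0,"tz":0,"wx":0,"wy":0.5,"wz":0},{"claw":1,"tx":0.3,"ty":0,"tz":0,"wx":0,"wy":0.5,"wz":0},{"claw":1,"tx":0.15,"ty":0,"tz":0,"wx":0,"wy":0.5,"wz":0},{"claw":1,"tx":0.15,"ty":0,"tz":0,"wx":0,"wy":0.4,"wz":0},{"claw":1,"tx":0.15,"ty":0,"tz":0,"wx":0,"wy":0.3,"wz":0}]' 45
cat > m2.py <<'E'
from h import *
rel([535.1,-20.8,207.4])
s=np.array([527.7,24.2,0]);ey=np.array([-.1585,.9874,0]);ex=np.array([.9874,.1585,0])
grab('wrist');im,d,P,k=load('wrist')
# column profile across the mark and pointer, in stand coords
us=np.array([w('wrist',261,v) for v in range(200,270)]);Y=(us-s)@ey;m=(us[:,2]>190)&(us[:,2]<220);print('front face y',Y[m].round(1),us[m,2].round(0))
g=im.max(2).astype(int)
u0,v0=[int(q) for q in proj('wrist',s+65*ex+[0,0,20])];print(u0,v0)
print('rows',v0-8,'..: max-channel at pointer cols');print(g[v0-8:v0+9,u0-8:u0+14:2])
for v in range(v0-6,v0+7): p=w('wrist',u0,v,22)-s;q=w('wrist',u0,v,18)-s;print(v,'y22',round(p@ey,1),'y18',round(q@ey,1),im[v,u0+9],im[v,u0])
E
python3 m2.py
```

```text
time_s: 15.75
ee_pos: [534.9, -23.1, 207.4]
ee_rot: [0.652, 0.758, -0.007, 0.013]
force: [0.1, -5.6, -0.7]
opening: 21.6
t 15.75 pos [534.9 -23.1 207.4] F [ 0.1 -5.6 -0.7] open 21.6
M [[-0.149, 0.989, 0.01], [0.988, 0.149, -0.028], [-0.029, 0.005, -1.0]]
shift cm [ 0.22  0.05 -0.01]
front face y [-30.8 -30.8 -31.  -31.  -31.1 -30.8 -31.7 -30.6 -30.8 -30.6 -31.1 -31.6
 -30.8 -30.9 -30.5 -30.5 -30.8 -31.4 -31.  -31.  -30.6 -31.9 -31.3 -30.8
 -31.2 -31.1 -31.  -30.9 -30.7] [191. 193. 193. 194. 195. 197. 196. 200. 200. 202. 202. 202. 204. 205.
 207. 208. 208. 208. 209. 210. 212. 211. 212. 214. 214. 215. 216. 217.
 218.]
325 118
rows 110 ..: max-channel at pointer cols
[[222 237 237 237 237 237 237 237 237 237 237]
 [191 237 237 237 237 237 237 237 221 222 224]
 [191 221 237 237 237 237 237 187 145 146 152]
 [190 190 222 237 237 237 237 150 156 187 186]
 [190 190 190 237 237 221 221 196 225 237 237]
 [180 180 180 215 215 179 171 173 220 220 219]
 [168 167 168 167 174 213 206 208 219 219 219]
 [168 167 167 167 173 237 237 237 237 237 237]
 [168 168 168 167 173 237 237 236 237 237 237]
 [20
[... 283 characters left out ...]
 237 235 180 116  56   9  13  14  13  70]
 [237 237 237 236 209 185  48  13  12  13  13]]
112 y22 6.8 y18 6.5 [ 51 143 145] [ 56 235 237]
113 y22 5.9 y18 5.5 [ 55 182 186] [ 56 235 237]
114 y22 4.9 y18 4.6 [ 55 234 237] [ 56 235 237]
115 y22 4.0 y18 3.6 [ 45 191 220] [ 44 198 215]
116 y22 3.0 y18 2.7 [ 42  80 219] [ 29  92 174]
117 y22 2.1 y18 1.7 [ 51  58 237] [ 29  34 173]
118 y22 1.1 y18 0.7 [ 50  59 237] [ 29  34 173]
119 y22 0.2 y18 -0.2 [ 50  58 237] [ 25  29 135]
120 y22 -0.8 y18 -1.2 [ 51 183 237] [14 15 34]
121 y22 -1.7 y18 -2.2 [ 43 190 194] [15 14 13]
122 y22 -2.7 y18 -3.2 [37 75 77] [23 22 22]
123 y22 -3.7 y18 -4.1 [33 33 33] [28 27 28]
124 y22 -4.6 y18 -5.1 [16 16 14] [44 44 43]
```

```bash
python3 -m crank '[{"claw":1,"tx":0.35,"ty":0,"tz":0,"wx":0,"wy":0.4,"wz":0},{"claw":1,"tx":0.35,"ty":0,"tz":0,"wx":0,"wy":0.4,"wz":0},{"claw":1,"tx":0.25,"ty":0,"tz":0,"wx":0,"wy":0.3,"wz":0},{"claw":1,"tx":0.2,"ty":0,"tz":0,"wx":0,"wy":0.3,"wz":0},{"claw":1,"tx":0.15,"ty":0,"tz":0,"wx":0,"wy":0.3,"wz":0}]' 45
python3 m2.py
```

```text
time_s: 16.3
ee_pos: [534.6, -21.0, 207.4]
ee_rot: [0.653, 0.757, -0.007, 0.012]
force: [0.9, -5.7, -0.9]
opening: 21.5
t 16.3 pos [534.6 -21.  207.4] F [ 0.9 -5.7 -0.9] open 21.5
M [[-0.147, 0.989, 0.009], [0.989, 0.148, -0.026], [-0.027, 0.005, -1.0]]
shift cm [ 0.01  0.05 -0.  ]
front face y [-28.8 -28.6 -29.1 -28.8 -28.7 -29.  -29.  -28.8 -29.2 -28.9 -28.9 -29.
 -29.2 -29.7 -29.4 -28.9 -28.8 -29.  -28.7 -29.2 -28.4 -28.7 -29.  -28.8
 -28.8 -29.2 -29.  -28.7 -29.  -29.3 -29.5] [190. 192. 192. 194. 195. 195. 197. 198. 198. 201. 202. 203. 203. 203.
 205. 207. 208. 208. 210. 210. 212. 213. 213. 214. 215. 215. 216. 218.
 218. 218. 219.]
324 121
rows 113 ..: max-channel at pointer cols
[[191 195 221 224 237 237 237 237 237 237 237]
 [191 190 191 198 237 237 237 234 196 196 187]
 [190 190 190 195 223 237 237 231 131 131 114]
 [190 191 190 190 198 236 221 220 209 209 208]
 [190 190 190 191 199 234 190 195 221 215 215]
 [174 166 166 173 181 225 203 202 201 192 195]
 [162 151 116 126 131 161 164 207 227 227 228]
 [167 161  64  66  62  39  53 148 223 237 237]
 [167 159  11  14  16  14  14  
[... 289 characters left out ...]
 12  11]
 [237 237 237 237 237 237 237 184  47  11  12]
 [237 237 237 237 237 237 237 235 180  11  13]]
115 y22 6.3 y18 5.9 [ 55 129 131] [ 46 213 223]
116 y22 5.3 y18 4.9 [ 55 205 208] [ 36 171 198]
117 y22 4.4 y18 4.0 [ 43 197 215] [ 37 171 199]
118 y22 3.4 y18 3.0 [ 34  94 192] [ 31 127 181]
119 y22 2.4 y18 2.0 [ 45  54 227] [ 23  27 131]
120 y22 1.5 y18 1.0 [ 50  58 237] [15 16 62]
121 y22 0.5 y18 0.1 [ 41  47 195] [16 15 15]
122 y22 -0.4 y18 -0.9 [27 28 73] [26 24 24]
123 y22 -1.4 y18 -1.9 [20 20 20] [38 38 38]
124 y22 -2.4 y18 -2.9 [13 11 12] [45 45 45]
125 y22 -3.3 y18 -3.8 [14 12 14] [45 73 74]
126 y22 -4.3 y18 -4.8 [13 10 10] [ 50 188 193]
127 y22 -5.3 y18 -5.8 [9 8 8] [ 55 234 237]
```

```bash
python3 -m crank '[{"claw":1,"tx":0.25,"ty":0,"tz":0,"wx":0,"wy":0.4,"wz":0},{"claw":1,"tx":0.25,"ty":0,"tz":0,"wx":0,"wy":0.4,"wz":0},{"claw":1,"tx":0.2,"ty":0,"tz":0,"wx":0,"wy":0.3,"wz":0},{"claw":1,"tx":0.2,"ty":0,"tz":0,"wx":0,"wy":0.3,"wz":0},{"claw":1,"tx":0.2,"ty":0,"tz":0,"wx":0,"wy":0.3,"wz":0}]' 45
python3 m2.py
python3 - <<'E'
from h import *
grab('scene');sc=load('scene')[0];im=load('wrist')[0]
u,v=324,121
a=cv2.resize(im[v-30:v+30,u-35:u+25],(480,480),interpolation=cv2.INTER_CUBIC)
b=cv2.resize(sc[205:295,235:295],(320,480),interpolation=cv2.INTER_CUBIC)
cv2.imwrite('pics/w7.png',np.hstack([a,b]));rel(None)
E
```

```text
time_s: 16.85
ee_pos: [534.5, -20.8, 207.4]
ee_rot: [0.653, 0.757, -0.007, 0.011]
force: [1.6, -5.6, -0.5]
opening: 21.9
t 16.85 pos [534.5 -20.8 207.4] F [ 1.6 -5.6 -0.5] open 21.9
M [[-0.147, 0.989, 0.008], [0.989, 0.147, -0.024], [-0.025, 0.005, -1.0]]
shift cm [-0.01  0.06  0.  ]
front face y [-29.2 -29.  -29.  -28.9 -28.9 -29.1 -28.9 -28.6 -28.7 -28.9 -28.9 -28.6
 -28.9 -28.5 -28.7 -28.9 -28.4 -28.8 -28.6 -29.  -28.8 -28.5 -28.8 -28.8
 -28.9 -28.4 -28.8 -28.7 -28.6 -29.  -28.8] [190. 192. 193. 194. 195. 196. 197. 199. 200. 201. 201. 203. 203. 205.
 206. 206. 208. 209. 210. 210. 211. 213. 213. 214. 215. 216. 216. 217.
 218. 219. 220.]
324 121
rows 113 ..: max-channel at pointer cols
[[191 195 221 237 237 237 237 237 237 237 237]
 [192 190 190 223 237 237 237 236 224 224 222]
 [190 190 190 199 237 237 237 232 153 153 147]
 [190 190 190 194 223 235 237 233 187 187 187]
 [190 190 191 190 198 234 221 221 221 237 237]
 [180 171 170 171 182 210 187 187 187 212 215]
 [168 157 139 139 148 153 164 219 219 211 213]
 [168 163  95  95  94 101 102 187 237 237 237]
 [167 159  12  15  12  14  1
[... 432 characters left out ...]
56 235 237]
116 y22 5.8 y18 5.4 [ 55 182 186] [ 47 214 223]
117 y22 4.8 y18 4.5 [ 46 212 223] [ 35 171 198]
118 y22 3.9 y18 3.5 [ 32 138 190] [ 32 139 182]
119 y22 2.9 y18 2.5 [ 42  78 218] [ 26  68 148]
120 y22 2.0 y18 1.5 [ 51  59 237] [20 21 94]
121 y22 1.0 y18 0.6 [ 43  50 209] [12 12 11]
122 y22 0.1 y18 -0.4 [ 30  33 112] [18 17 17]
123 y22 -0.9 y18 -1.4 [22 22 21] [33 33 34]
124 y22 -1.9 y18 -2.4 [14 14 13] [42 42 42]
125 y22 -2.8 y18 -3.3 [15 12 12] [45 45 45]
126 y22 -3.8 y18 -4.3 [13 13 12] [ 50 182 185]
127 y22 -4.8 y18 -5.3 [10  9 10] [ 55 234 237]
t 16.95 pos [534.6 -20.8 207.4] F [ 0.6 -5.6 -0.9] open 21.9
M [[-0.147, 0.989, 0.008], [0.989, 0.147, -0.025], [-0.026, 0.005, -1.0]]
```

View pics/w7.png

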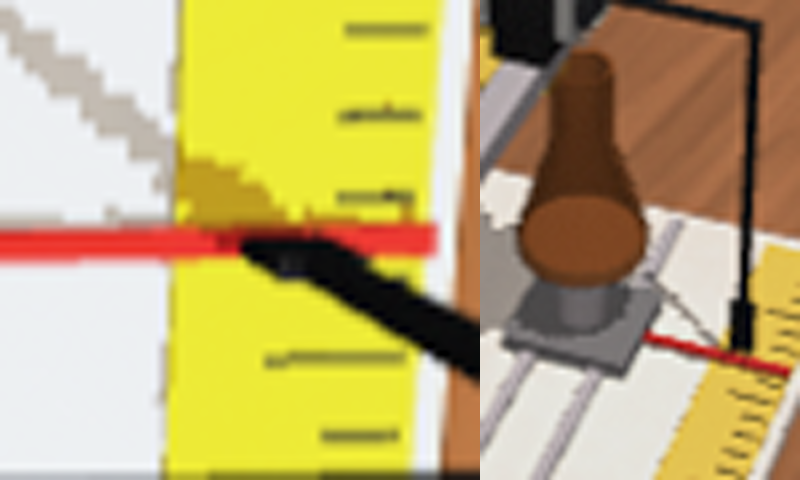

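The final view shows the pointer blade over the red bar in both the wrist and scene crops. I measure it about 0.4 mm short of the bar's centre. The flask is upright on its seat, the opening is 21.9 mm so the button is flush, and the pose is steady. I hand in.

```bash
python3 -c "
from workcell import r
print(r.hand_in())"
```

```text
the job is handed in; nothing more can be done
None
```

I placed the amber flask on the seat and let go of it. I then pinched the boom's grip with 45 N and pulled the boom out about 125 mm to the red mark. I handed in at about 17 s, still holding it there; the hand-in gives no verdict.

- **Flask:** I lowered it until it touched (about 2 N) before letting go. After release its foot centre was within about 0.3 mm of the seat centre, measured across the scene camera's view only. The last picture shows it still upright.
- **Lock button:** the jaw opening was 21.9 mm, the thickness of the grip block, so the button should be flush. I judged this from the opening, not from seeing the button.
- **Pointer:** it lies over the red bar. The pointer edge in the wrist picture puts it about 0.4 mm short of the bar's centre, and the grip block's front face suggests about 0.7 mm short. By the arm's own travel it is on target. I did not correct this further.
- **Hold:** the arm's position did not change between the last readings. The tool leans about 1.5° from the spring's pull.
- **Not checked at the end:** I took no last look at the clear flask, beaker or small jar. The arm stayed clear of them, with no unexpected contact force in any reading. I did not measure the seat's own position separately after the flask was set down.

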